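Lock the frit sieve into its bayonet stand

TASK

In the glass studio, hang the brass sieve with the red handle in the bayonet stand: lower it into the ring with its two lugs on the ledge in the open gaps between the blue hooks, then twist it clockwise (seen from above) so that the lugs pass under the hooks and drop fully into the locking notches. Let go, leaving it hanging level and at rest, and leave the grey sieve and the frit jar where they stand.

Things in the scene. Friction and masses are not known exactly. Their poses are not given: they have to be found in the camera images.
- brass_sieve: Round brass sieve, 84 mm diameter, 40 mm high, about 0.25 kg, upright on the bench. Origin: centre of underside, z up. Lugs along +x and -x reach radius 68 mm, 10 mm wide, 8 mm thick, undersides 28 mm above origin. Red bar handle along x over the middle: 80 mm long, 14 mm wide and high, centre 84 mm above origin; 72 mm clear between its uprights. Fits either way round (half turn).
- stand: Fixed stand, 190 mm wide (all in mm). Origin: underside centre, z up. Level ring, radius 53-77 mm, ledge top at z 100. On +x and -x: notch 33 mm wide, floor z 90, under a blue hook 44 mm wide (back at radius 79, arm in to radius 54, z 118-126), open on its counter-clockwise side, stop wall on the other. Enter with sieve x 40-90 deg counter-clockwise of stand x; locked: x axes parallel +-10 deg, sieve origin at z 62.
- grey_sieve: Grey aluminium sieve with a black handle, same shape, size and origin as the brass one. A bystander: leave it.
- frit_jar: Closed jar of coloured frit: orange body 64 mm diameter, white lid 68 mm diameter, 86 mm high in all. Origin: centre of its underside. A bystander: leave it.
There are look-alikes about, which are no part of the job. What is meant by the brass_sieve is not turquoise, and is the smaller of those in its own colour. Leave any orange look-alike of the stand alone.

How it is judged:
By the outcome, as a careful person would: the job done as asked, in the order asked, and still so for the second after the job is handed in, with the robot touching nothing.
It also fails if it takes over 42 s, if anything falls off the work surface, if the arm or the gripper's body presses on something with over 40 N, if the wrist force passes 120 N, or if a joint passes its speed limit or range.

ROBOT

A 6-joint arm with a two-finger parallel gripper is mounted at the origin on the work surface. World frame = base frame: x ahead of the robot, y to its left, z up, the work surface at z = 0. Lengths are in m, angles in rad, forces in N, time in s.
With the tool pointing down it reaches from about 0.275 to 1 m from the base axis. Payload 8.4 kg.
Tool frame: the origin (TCP) lies on the centre line of the jaws, within the pads' length; the fingertips stand 17 mm ahead of it and the grasp point (between the pads) lies 2 mm behind it (bot.tcp_to_tips is the y of the fingertips in the tool frame, in m); y points along the fingers, z is the direction in which the jaws open and shut, and the axes are right-handed (so a half turn about y gives the same grasp; the last joint's range is limited). The gripper opens to 85 mm and grips with 20 to 120 N. Pads are 22 mm wide; open, the fingers measure 114 mm over their backs; the gripper's body (76 mm by 85 mm) begins 54 mm behind the grasp point. The pads swing forward as they close: fully open they stand 13 mm farther back than shut.
Start: joints at [1.116, 0.353, 1.633, -0, 1.155, -0.002], TCP at [0.273, 0.562, 0.248] pointing down, gripper open.
Joint ranges: [-2.63, 2.63], [-0.92, 2.1], [0.06, 2.66], [-1.3, 4.44], [0, 2.69], [-3.02, 3.02]. Speed limits (rad/s): [2.22, 2.22, 2.79, 3.14, 3.14, 3.14].

INTERFACE

Orientations are given as a unit quaternion [x, y, z, w].
In Python, from workcell import bot, hand, kinematics, get_obs, vision, hand_in gives the robot as it stands. The module is installed in compiled form; this text tells all that it offers. Calls block until the motion is done:
- bot.reach(position, orientation): joint-space move of the TCP to a pose.
- bot.servo_line(position, ori=None, velocity=0.15): straight line of the TCP; ori=None keeps the orientation; velocity is the mean speed in m/s.
- bot.goto_joints(angles): joint-space move.
- hand.move_gripper(opening, strength=None): finger opening in m; strength is the grip in N (None keeps the last); returns when the fingers have stopped.
- bot.dwell(seconds).
- kinematics.solve_ik(position, orientation): joint angles nearest the present ones, or None.
- get_obs(): the state.
- vision.read_camera(name): name is "scene" or "side" or "wrist"; returns a dict with "frame" (400x640x3 uint8, red, green, blue), "intrinsics" (3x3 intrinsics, pixels), "view" (4x4, takes a point from world to camera coordinates). Camera axes: x right, y down, z forward; pixel columns grow to the right and rows downward; lengths in m; the calibration is good to about 2 mm. A picture is of the moment at which its call begins. There is no depth.
A pose or a line that the arm cannot do raises bot.IKError and nothing moves.
- hand_in(): hands the job in, once; it reports no verdict.
The state is a dict: "time_s": time; "joint_pos": joint angles; "joint_vel": joint speeds; "joint_efforts": joint torques, N m; "position": TCP position; "orientation": TCP orientation; "wrist_force": force on the tool from outside, world axes, zero at the start; "ft_torque": the same for the moment, N m; "gripper_width": finger opening in m.
Only numpy, scipy, OpenCV 4.12 (cv2) and the standard library are available. Lean on these libraries where they do the work, as an engineer would, in place of code of your own. Each camera call takes 0.05 s, during which the arm holds its last target.

## Working session

There is one attempt and no reset: what is moved stays moved. The work goes in short steps, each a Python script; the robot and the scene stay as the last script left them, time stands still between calls to the robot, and variables do not carry over. Pictures are saved under pics/ and viewed, and the job is handed in when it is done.

```bash
mkdir -p pics; cat > h.py <<'E'
import numpy as np, cv2
from workcell import bot, hand, kinematics, get_obs, vision, hand_in
def cam(n,f=None):
    c=vision.read_camera(n)
    if f: cv2.imwrite('pics/'+f,c['frame'][:,:,::-1])
    return c
def ray(c,uv,z):
    K=np.array(c['intrinsics']);V=np.array(c['view']);R=V[:3,:3];t=V[:3,3]
    uv=np.atleast_2d(np.array(uv,float))
    d=(np.linalg.inv(K)@np.c_[uv,np.ones(len(uv))].T).T@R
    o=-R.T@t
    return o+d*((z-o[2])/d[:,2])[:,None]
def proj(c,P):
    P=np.atleast_2d(P);V=np.array(c['view']);p=P@V[:3,:3].T+V[:3,3];q=p@np.array(c['intrinsics']).T
    return q[:,:2]/q[:,2:]
E
python3 - <<'E'
from h import *
import pickle
d={}
for n in('scene','side','wrist'):
    c=cam(n,n+'0.png'); d[n]=c
    V=np.array(c['view']);print(n,-V[:3,:3].T@V[:3,3],V[2,:3])
pickle.dump(d,open('d0.pkl','wb'))
o=get_obs();print(o['time_s'],o['orientation'],o['wrist_force'],o['gripper_width'],bot.tcp_to_tips)
E
```

```text
scene [ 1.07883827 -0.61260969  1.07827579] [-0.41094315  0.40225694 -0.81811679]
side [ 0.49181888 -0.95548233  0.58181907] [ 0.07198393  0.84756154 -0.5257925 ]
wrist [0.20601518 0.59452544 0.37383688] [ 0.26402726 -0.12854147 -0.95591145]
0.15 [ 0.68945445 -0.15879708  0.15862115 -0.68867654] [-0.70260689  0.55799482  0.39387752] 0.08557904637535853 0.017
```

View pics/scene0.png

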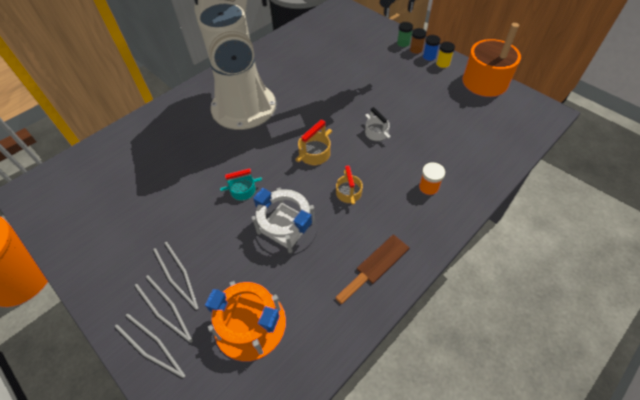

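View pics/side0.png

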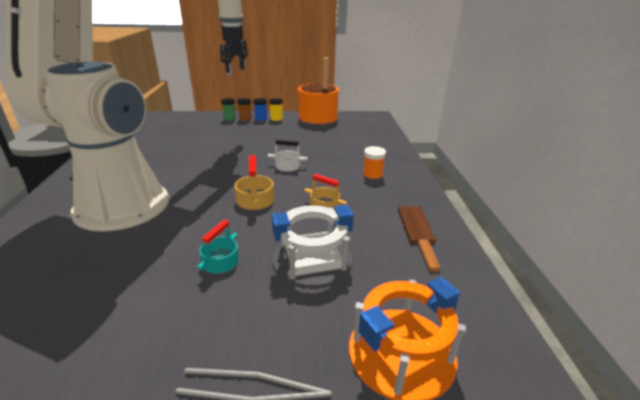

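View pics/wrist0.png

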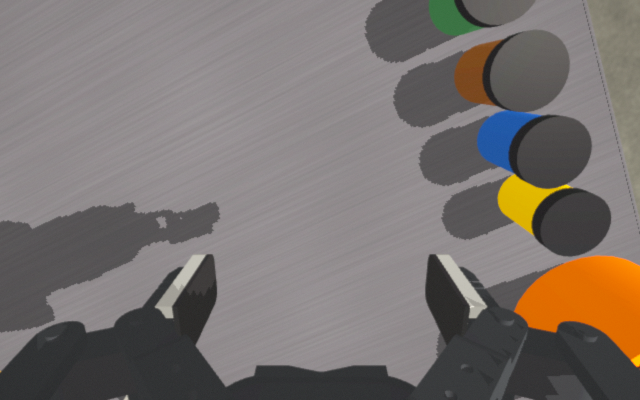

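Candidates with a red handle in the scene view: teal (241,183), larger brass (314,145), smaller brass (349,187). The turquoise one is excluded and the smaller of the two brass ones is wanted, so (349,187). For the stand: white (285,218) and orange (247,320), so white. Next is a close crop to check the choice.

```bash
python3 - <<'E'
from h import *
import pickle
d=pickle.load(open('d0.pkl','rb'))
a=d['scene']['frame'][110:260,225:405];b=d['side']['frame'][150:290,190:390]
a=cv2.resize(a,(600,500),interpolation=cv2.INTER_CUBIC)
cv2.imwrite('pics/crop_scene.png',a[:,:,::-1])
b=cv2.resize(b,(786,550),interpolation=cv2.INTER_CUBIC);cv2.imwrite('pics/crop_side.png',b[:,:,::-1])
def comps(c,m,mn=15):
    n,l,s,ct=cv2.connectedComponentsWithStats(m.astype(np.uint8))
    return [(s[i],ct[i],l==i) for i in range(1,n) if s[i,4]>mn]
for n in('scene','side'):
    f=cv2.cvtColor(d[n]['frame'],cv2.COLOR_RGB2HSV).astype(int);H,S,V=f[...,0],f[...,1],f[...,2]
    for nm,m,z in(('red',((H<5)|(H>174))&(S>200)&(V>120),.084),('blue',(abs(H-110)<12)&(S>150)&(V>60),.12)):
        for s,ct,mm in comps(d[n],m):
            ys,xs=np.nonzero(mm)
            r=cv2.minAreaRect(np.c_[xs,ys].astype(np.float32))
            print(n,nm,s,ct.round(1),ray(d[n],ct,z)[0].round(4),'rect',np.round(r[1],1))
E
```

```text
scene red [302 120  23  21 171] [313. 130.] [0.3499 0.04   0.084 ] rect [ 6.3 27.7]
scene red [346 166   8  21  76] [349.4 176.7] [ 0.5749 -0.0234  0.084 ] rect [20.9  3.9]
scene red [226 169  24  10  99] [237.4 173.6] [ 0.3115 -0.2556  0.084 ] rect [ 3.9 24. ]
scene blue [423  44  15  17 180] [429.9  52. ] [0.4089 0.6126 0.12  ] rect [12.3 16.4]
scene blue [254 189  16  17 198] [262.4 197.4] [ 0.4615 -0.2736  0.12  ] rect [16. 15.]
scene blue [295 211  16  21 227] [302.8 220.6] [ 0.6034 -0.2475  0.12  ] rect [14.8 18.3]
scene blue [206 290  20  20 285] [215.7 300.1] [ 0.6138 -0.5545  0.12  ] rect [18.7 19.2]
scene blue [260 308  18  23 269] [268.9 318.6] [ 0.7433 -0.494   0.12  ] rect [14.7 21.2]
side red [250 156   5  19  91] [252.  165.2] [0.3665 0.0762 0.084 ] rect [18.  4.]
side red [314 175  24  11  97] [325.5 180.1] [ 0.5766 -0.023   0.084 ] rect [24.3  4.1]
side red [203 221  25  21 162] [215.4 231.1] [ 0.3147 -0.2551  0.084 ] rect [ 5.7 29.3]
side blue [255 104  11  17 168] [260.2 111.5] [0.3663 0.464  0.12  ] rect [16. 10.]
side blue [336 206  17  24 246] [344.6 215.4] [ 0.6001 -0.257   0.12  ] rect [16. 23.]
side blue [273 213  16  27 271] [279.5 223.6] [ 0.4578 -0.2835  0.12  ] rect [25.3 14.9]
side blue [429 278  30  32 613] [442.8 293.7] [ 0.7376 -0.5028  0.12  ] rect [31. 29.]
side blue [360 308  33  41 775] [373.7 325.8] [ 0.608  -0.5643  0.12  ] rect [36.3 29.5]
```

View pics/crop_scene.png

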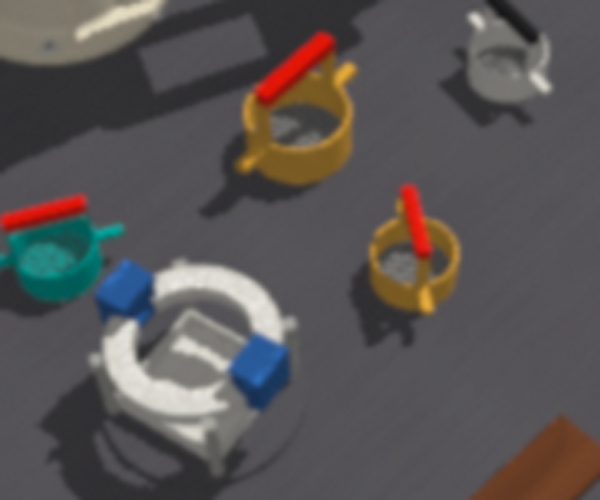

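View pics/crop_side.png

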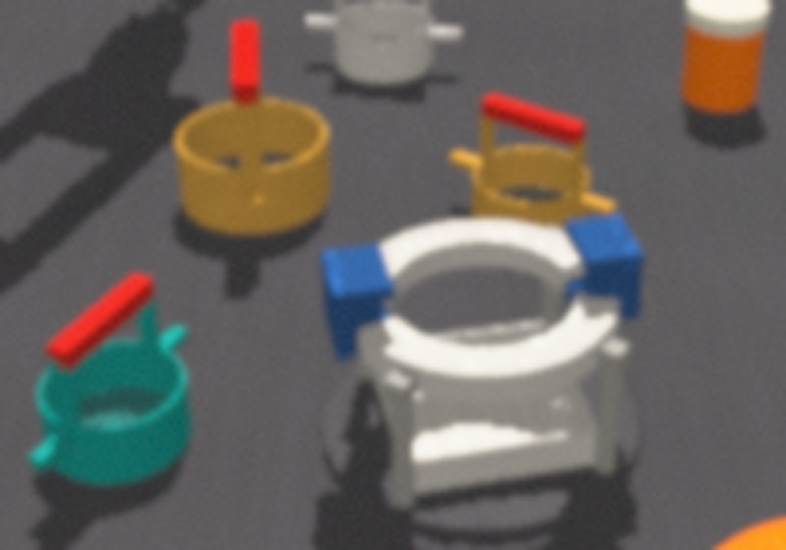

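The crops confirm it: the small brass sieve with the red handle is at scene (349,187), with lugs at both ends of the handle. The white stand with blue hooks is at scene (262,197) and (303,221). Next come the initial pose estimates, then a wrist look at each.

```bash
cat >> h.py <<'E'
from scipy.spatial.transform import Rotation as Rn
def down(a):
    # jaw direction z at world yaw a
    y=np.array([0,0,-1.]);z=np.array([np.cos(a),np.sin(a),0]);x=np.cross(y,z)
    return Rn.from_matrix(np.c_[x,y,z]).as_quat()
def hsv(c):
    f=cv2.cvtColor(c['frame'],cv2.COLOR_RGB2HSV).astype(int);return f[...,0],f[...,1],f[...,2]
def redmask(c):
    H,S,V=hsv(c);return ((H<5)|(H>174))&(S>170)&(V>90)
def bluemask(c):
    H,S,V=hsv(c);return (abs(H-110)<12)&(S>130)&(V>40)
def comps(m,mn=15):
    n,l,s,ct=cv2.connectedComponentsWithStats(m.astype(np.uint8))
    return [(s[i],ct[i],l==i) for i in range(1,n) if s[i,4]>mn]
E
python3 - <<'E'
from h import *
import pickle
d=pickle.load(open('d0.pkl','rb'))
for n,p in(('scene',(349,177)),('side',(325,180))):
    for s,ct,mm in comps(redmask(d[n])):
        if np.hypot(*(ct-p))<8:
            ys,xs=np.nonzero(mm);P=ray(d[n],np.c_[xs,ys],.086)
            w,v=np.linalg.eigh(np.cov(P[:,:2].T));e=v[:,1];print(n,P.mean(0).round(4),np.degrees(np.arctan2(e[1],e[0])), np.ptp((P[:,:2]@e)))
o=get_obs();print(Rn.from_quat(o['orientation']).as_matrix().round(3))
for p in((.576,-.023),(.53,-.263)):
  for z in (.1,.25):
    for a in range(-180,180,20):
        q=kinematics.solve_ik([*p,z],down(np.radians(a)))
        print(p,z,a,None if q is None else np.round(q,2))
E
```

```text
scene [ 0.574  -0.0229  0.086 ] 143.40388593197508 0.08092765480939967
side [ 0.5755 -0.0245  0.086 ] 140.02507336073842 0.08351820236299984
[[ 0.899 -0.     0.437]
 [-0.437 -0.001  0.899]
 [ 0.    -1.    -0.001]]
(0.576, -0.023) 0.1 -180 None
(0.576, -0.023) 0.1 -160 [-0.04  0.46  1.85 -0.    0.83  2.75]
(0.576, -0.023) 0.1 -140 [-0.04  0.46  1.85 -0.    0.83  2.4 ]
(0.576, -0.023) 0.1 -120 [-0.04  0.46  1.85 -0.    0.83  2.05]
(0.576, -0.023) 0.1 -100 [-0.04  0.46  1.85 -0.    0.83  1.7 ]
(0.576, -0.023) 0.1 -80 [-0.04  0.46  1.85 -0.    0.83  1.35]
(0.576, -0.023) 0.1 -60 [-0.04  0.46  1.85 -0.    0.83  1.  ]
(0.576, -0.023) 0.1 -40 [-0.04  0.46  1.85 -0.    0.83  0.66]
(0.576, -0.023) 0.1 -20 [-0.04  0.46  1.85 -0.    0.83  0.31]
(0.576, -0.023) 0.1 0 [-0.04  0.46  1.85 -0.    0.83 -0.04]
(0.576, -0.023) 0.1 20 [-0.04  0.46  1.85 -0.    0.83 -0.39]
(0.576, -0.023) 0.1 40 [-0.04  0.46  1.85 -0.    0.83 -0.74]
(0.576, -0.023) 0.1 60 [-0.04  0.46  1.85 -0.    0.83 -1.09]
(0.576, -0.023) 0.1 80 [-0.04  0.46  1.85 -0.    0.83 -1.44]
(0.576, -0.023) 0.1 100 [-0.04  0.46  1.85 -0.    0.
[... 2741 characters left out ...]
3, -0.263) 0.25 -60 [-0.46  0.3   1.71 -0.    1.14  0.58]
(0.53, -0.263) 0.25 -40 [-0.46  0.3   1.71 -0.    1.14  0.23]
(0.53, -0.263) 0.25 -20 [-0.46  0.3   1.71 -0.    1.14 -0.11]
(0.53, -0.263) 0.25 0 [-0.46  0.3   1.71 -0.    1.14 -0.46]
(0.53, -0.263) 0.25 20 [-0.46  0.3   1.71 -0.    1.14 -0.81]
(0.53, -0.263) 0.25 40 [-0.46  0.3   1.71 -0.    1.14 -1.16]
(0.53, -0.263) 0.25 60 [-0.46  0.3   1.71 -0.    1.14 -1.51]
(0.53, -0.263) 0.25 80 [-0.46  0.3   1.71 -0.    1.14 -1.86]
(0.53, -0.263) 0.25 100 [-0.46  0.3   1.71 -0.    1.14 -2.21]
(0.53, -0.263) 0.25 120 [-0.46  0.3   1.71 -0.    1.14 -2.56]
(0.53, -0.263) 0.25 140 [-0.46  0.3   1.71 -0.    1.14 -2.91]
(0.53, -0.263) 0.25 160 None
```

```bash
python3 - <<'E'
from h import *
import pickle
d={}
bot.reach([.53,-.263,.36],down(np.radians(10)));d['st']=cam('wrist','w_stand.png')
print(get_obs()['time_s'])
bot.reach([.575,-.0237,.27],down(np.radians(52)));d['sv']=cam('wrist','w_sieve.png')
print(get_obs()['time_s'],get_obs()['position'])
pickle.dump(d,open('d1.pkl','wb'))
E
```

```text
3.25
4.3167 [ 0.57544315 -0.02483374  0.27066349]
```

View pics/w_stand.png

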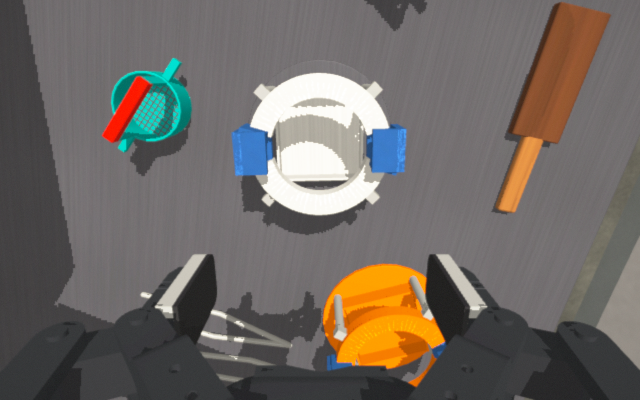

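View pics/w_sieve.png

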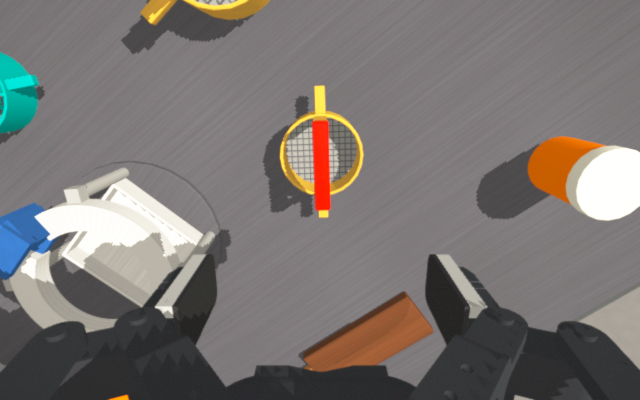

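The wrist views show the white stand centred near (320,145), with hooks at (252,150) and (387,150). The brass sieve is at (321,153) with its handle bar vertical, the larger brass sieve is at the top edge, and the jar is at (610,185). I'll measure both now.

```bash
cat > meas.py <<'E'
from h import *
import pickle
from scipy.optimize import least_squares
d=pickle.load(open('d1.pkl','rb'))
c=d['sv']
V=np.array(c['view']);print('cam',-V[:3,:3].T@V[:3,3])
for s,ct,mm in comps(redmask(c),200):
    ys,xs=np.nonzero(mm);r=cv2.minAreaRect(np.c_[xs,ys].astype(np.float32));print(s,np.round(r[0],1),np.round(r[1],1))
    b=cv2.boxPoints(r)
    P=ray(c,b,.091);m=P.mean(0);L=[P[(i+1)%4]-P[i] for i in(0,1)];l=max(L,key=np.linalg.norm)
    print('handle',m.round(4),'yaw',np.degrees(np.arctan2(l[1],l[0])),[np.linalg.norm(x).round(4) for x in L])
# brass rim/lugs
H,S,Vv=hsv(c)
m=(H>15)&(H<30)&(S>120)&(Vv>110)
m[:, :200]=0;m[:,450:]=0;m[:75]=0;m[240:]=0
mm=max(comps(m|((redmask(c)) )),key=lambda t:t[0][4])
print('brass+red bbox',mm[0])
c=d['st'];V=np.array(c['view']);print('cam',-V[:3,:3].T@V[:3,3])
H,S,Vv=hsv(c)
w=(S<40)&(Vv>200);w[:,:200]=0;w[:,440:]=0;w[:55]=0;w[230:]=0
bl=[t for t in comps(bluemask(c),300) if t[1][1]<230]
for t in bl:
    print('blue',t[0],t[1].round(1),ray(c,t[1],.122).round(4)[0])
ct=ray(c,np.array([320.,145]),.1)[0][:2]
# radial outer/inner edges from white mask
for nm,R in(('outer',.077),('inner',.053)):
    pts=[];
    for it in range(3):
        pts=[];
        for a in np.radians(np.arange(0,360,3)):
            rr=np.linspace(R-.012,R+.008 if nm=='outer' else R+.012,80)
            P=np.c_[ct[0]+rr*np.cos(a),ct[1]+rr*np.sin(a),np.full(80,.1)]
            uv=proj(c,P);g=cv2.remap(w.astype(np.float32),uv[:,0].astype(np.float32),uv[:,1].astype(np.float32),1).ravel()>.5
            k=np.nonzero(np.diff(g.astype(int)))[0]
            want=-1 if nm=='outer' else 1
            k=[i for i in k if int(g[i+1])-int(g[i])==want]
            if len(k)==1: pts.append([*P[k[0],:2]])
        p=np.array(pts)
        f=least_squares(lambda q:np.hypot(p[:,0]-q[0],p[:,1]-q[1])-q[2],[*ct,R],loss='soft_l1',f_scale=.001)
        ct=f.x[:2]
    print(nm,f.x.round(4),len(p),np.sqrt(np.mean(f.fun**2)))
E
python3 meas.py
```

```text
cam [0.51639847 0.02182017 0.39668671]
[ 312  121   18   89 1320] [320.7 165.1] [88. 16.]
handle [ 0.5736 -0.0225  0.091 ] yaw -36.55594714436238 [np.float64(0.0134), np.float64(0.0785)]
brass+red bbox [ 280   85   83  110 1906]
cam [ 0.51748855 -0.18851088  0.48610513]
blue [ 232  124   41   52 1666] [250.9 150.6] [ 0.4591 -0.2689  0.122 ]
blue [ 367  124   39   51 1602] [387.1 149.4] [ 0.5961 -0.2431  0.122 ]
outer [ 0.5277 -0.2574  0.0771] 80 0.0016736157316182623
inner [ 0.5291 -0.2553  0.0499] 81 0.0023662393848324454
```

```bash
python3 - <<'E'
from h import *
q=down(np.radians(53.4));p=[.5737,-.0227]
bot.reach([*p,.14],q)
bot.servo_line([*p,.082],q,velocity=.12)
o=get_obs();print(o['time_s'],o['position'],o['wrist_force'])
hand.move_gripper(0.0,60)
o=get_obs();print(o['time_s'],o['gripper_width'],o['wrist_force'])
bot.servo_line([*p,.25],velocity=.2)
o=get_obs();print(o['time_s'],o['gripper_width'],o['wrist_force'],o['ft_torque'])
cam('side','lift_side.png');cam('wrist','lift_w.png')
E
```

```text
5.5333 [ 0.57449406 -0.02275854  0.08296716] [-0.0948015  -0.30719599  0.58995994]
6.1917 0.012952926942716415 [-0.70591348 -0.01996103  3.93315504]
7.1833 0.01250828546207371 [ 0.0248123   0.06706777 -2.59342246] [-0.02514138 -0.0464219  -0.01635368]
```

View pics/lift_side.png

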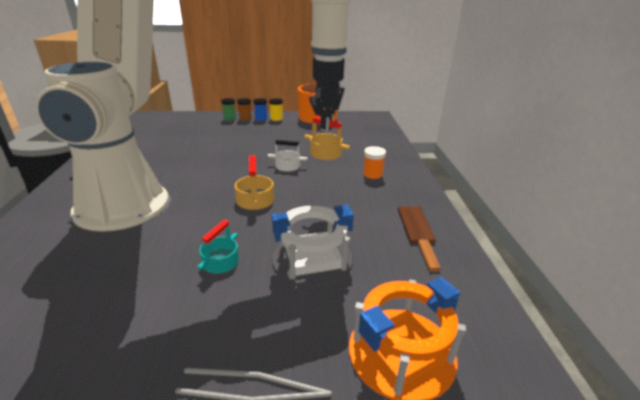

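View pics/lift_w.png

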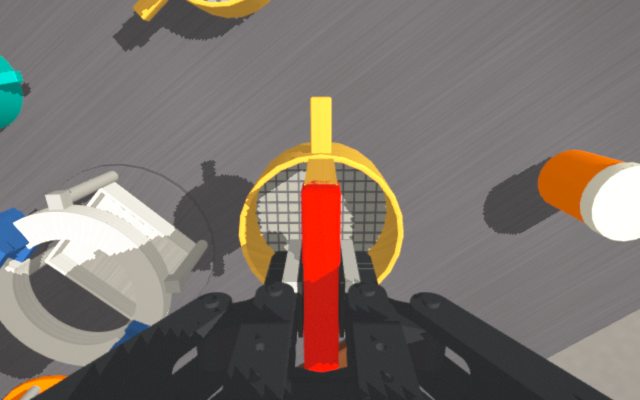

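The sieve is lifted level in the jaws (side view (325,145)), and the stand and bystanders haven't moved. Next I carry it over the stand and partly lower it.

```bash
python3 - <<'E'
from h import *
sx=10.7+65;q=down(np.radians(sx-90));p=[.5277,-.257]
bot.reach([*p,.25],q)
bot.servo_line([*p,.20],q,velocity=.15)
o=get_obs();print(o['time_s'],o['position'],o['wrist_force'])
for n in('scene','side','wrist'):
    c=cam(n)
    if n=='wrist': im=c['frame']
    elif n=='scene': im=cv2.resize(c['frame'][130:290,190:380],(712,600),interpolation=cv2.INTER_CUBIC)
    else: im=cv2.resize(c['frame'][110:290,220:410],(633,600),interpolation=cv2.INTER_CUBIC)
    cv2.imwrite(f'pics/hov_{n}.png',im[:,:,::-1])
E
```

```text
8.7167 [ 0.528072   -0.25619486  0.20005382] [ 0.41631576  0.05335568 -1.63235226]
```

View pics/hov_scene.png

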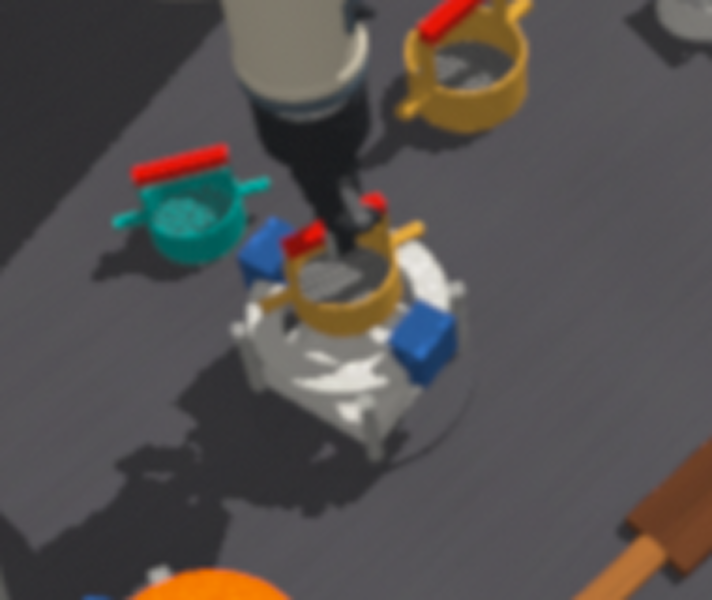

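View pics/hov_side.png

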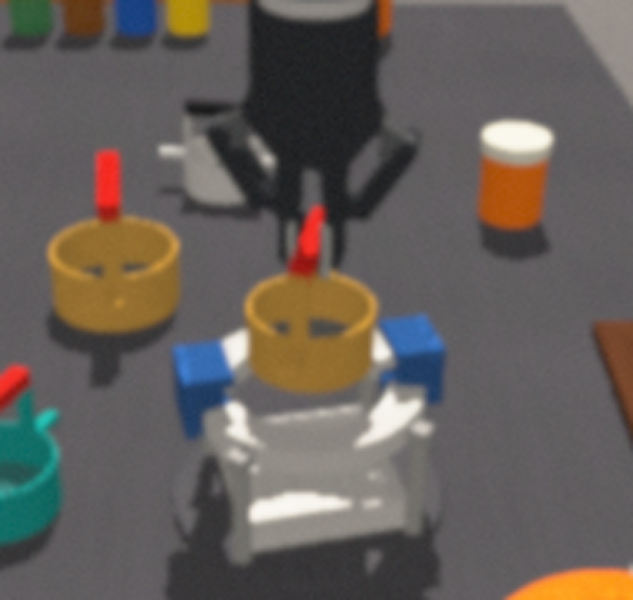

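View pics/hov_wrist.png

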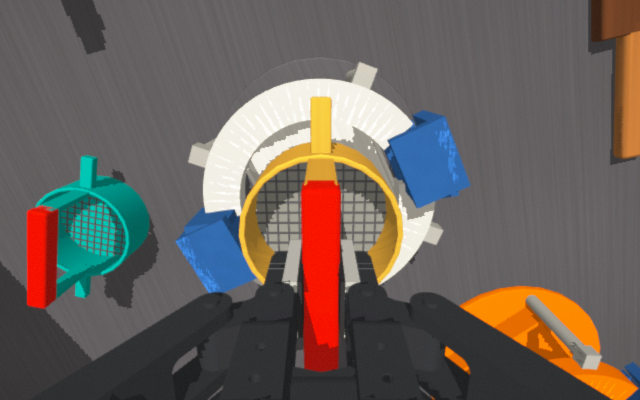

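All three views show the sieve centred over the ring, with the lugs in the gaps (wrist: lug at (320,125), hooks at (430,160) and (210,250)). I'll lower until the ledge takes the weight.

```bash
python3 - <<'E'
from h import *
sx=10.7+65;q=down(np.radians(sx-90));p=[.5277,-.257]
bot.servo_line([*p,.160],q,velocity=.1)
o=get_obs();f0=o['wrist_force'];print(o['time_s'],o['position'],f0.round(2) if hasattr(f0,'round') else f0)
z=.160
while z>.149:
    z-=.0015;bot.servo_line([*p,z],q,velocity=.03)
    bot.dwell(.05)
    o=get_obs();print(o['time_s'],round(z,4),np.round(o['position'],4),np.round(o['wrist_force'],2),np.round(o['ft_torque'],2))
    if o['wrist_force'][2]>3: break
for n in('scene','side'):
    c=cam(n)
    im=c['frame'][130:290,190:380] if n=='scene' else c['frame'][110:290,220:410]
    cv2.imwrite(f'pics/ledge_{n}.png',cv2.resize(im,None,fx=3.3,fy=3.3,interpolation=cv2.INTER_CUBIC)[:,:,::-1])
E
```

```text
9.4167 [ 0.52784355 -0.2571277   0.16016045] [-0.63  0.73 -2.91]
9.7167 0.1585 [ 0.5279 -0.2571  0.159 ] [-0.2   0.47 -1.63] [ 0.02 -0.02 -0.02]
10.0167 0.157 [ 0.5277 -0.257   0.157 ] [-0.6   0.72 -1.84] [0.03 0.01 0.01]
10.3167 0.1555 [ 0.5276 -0.257   0.1554] [ 0.82 -0.12 -1.32] [-0.    0.   -0.01]
10.6167 0.154 [ 0.528  -0.2571  0.1543] [0.01 0.33 1.28] [ 0.07  0.01 -0.03]
10.9167 0.1525 [ 0.5284 -0.2572  0.1542] [-3.94  3.01 15.33] [ 0.38  0.68 -0.02]
```

View pics/ledge_scene.png

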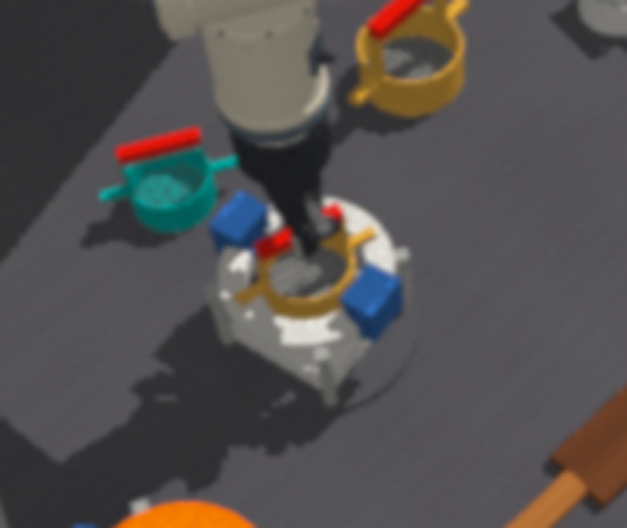

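View pics/ledge_side.png

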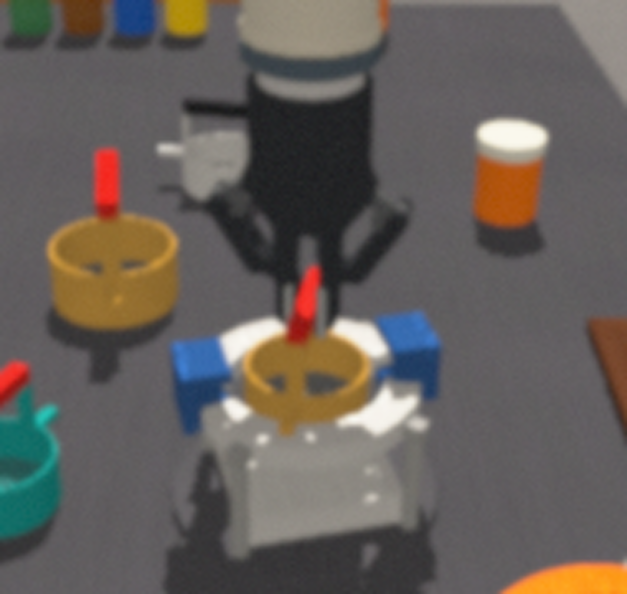

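The lugs seat on the ledge at TCP z 0.154, as expected, and sit in the gaps. I'll ease off the pressure and twist clockwise in steps.

```bash
python3 - <<'E'
from h import *
p=[.5277,-.257]
bot.servo_line([*p,.1548],down(np.radians(75.7-90)),velocity=.03)
for s in(60,45,30,20,10.7):
    bot.reach([*p,.1548],down(np.radians(s-90)))
    o=get_obs();print(o['time_s'],s,np.round(o['position'],4),np.round(o['wrist_force'],2),np.round(o['ft_torque'],2))
    if abs(o['ft_torque'][2])>1: print('STOP');break
for n in('scene','side','wrist'):
    c=cam(n)
    im=c['frame'][130:290,190:380] if n=='scene' else c['frame'][110:290,220:410]
    if n=='wrist': im=c['frame']
    else: im=cv2.resize(im,None,fx=3.3,fy=3.3,interpolation=cv2.INTER_CUBIC)
    cv2.imwrite(f'pics/tw_{n}.png',im[:,:,::-1])
E
```

```text
11.6333 60 [ 0.5275 -0.2569  0.1544] [ 0.29  0.45 -2.31] [-0.02  0.   -0.01]
11.9917 45 [ 0.5276 -0.2569  0.1546] [-0.43  0.45 -2.35] [-0.02  0.06  0.04]
12.35 30 [ 0.5276 -0.257   0.1547] [ 1.37 -0.42 -2.88] [-0.04 -0.    0.02]
12.6417 20 [ 0.5277 -0.257   0.1548] [ 0.32 -0.1  -2.85] [-0.07 -0.02  0.  ]
12.925 10.7 [ 0.5277 -0.257   0.1548] [-0.2  -0.07 -1.7 ] [0.05 0.01 0.01]
```

View pics/tw_scene.png

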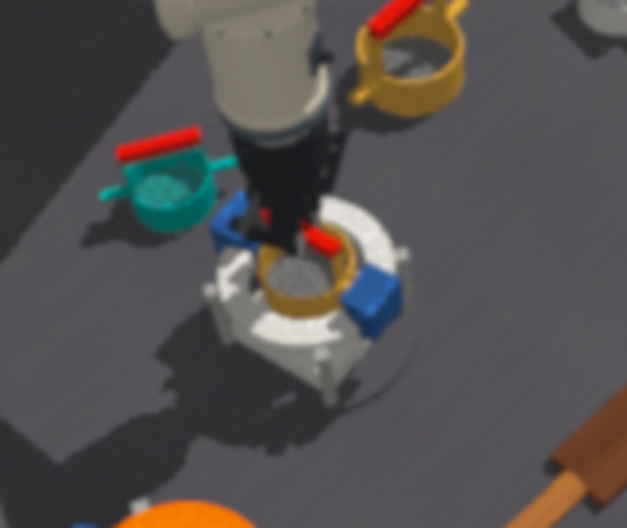

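View pics/tw_wrist.png

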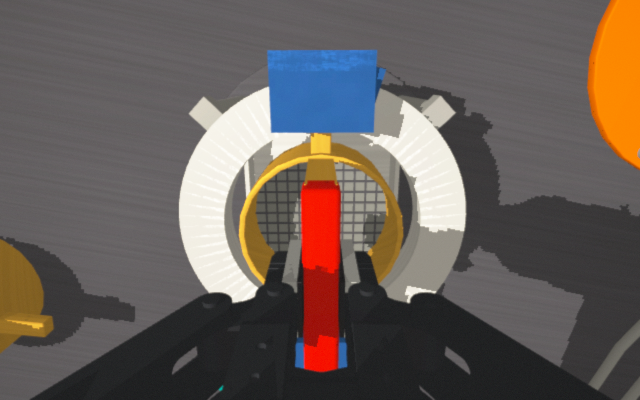

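The lug sits centred under the hook (wrist (320,145), hook spanning 268–376). Next I lower it into the notches.

```bash
python3 - <<'E'
from h import *
p=[.5277,-.257];q=down(np.radians(10.7-90))
for z in(.152,.149,.1465,.145,.1435):
    bot.servo_line([*p,z],q,velocity=.04);bot.dwell(.05)
    o=get_obs();print(o['time_s'],z,np.round(o['position'],4),np.round(o['wrist_force'],2),np.round(o['ft_torque'],2))
    if o['wrist_force'][2]>3: break
E
```

```text
13.375 0.152 [ 0.5276 -0.257   0.1518] [-0.88 -0.3  -2.51] [-0.03 -0.01 -0.02]
13.675 0.149 [ 0.5276 -0.257   0.1489] [ 0.76 -0.98 -3.09] [ 0.   -0.01 -0.01]
13.975 0.1465 [ 0.5277 -0.257   0.1464] [-0.18 -0.48 -1.12] [-0.   -0.   -0.02]
14.275 0.145 [ 0.5277 -0.257   0.145 ] [ 0.2   0.34 -1.3 ] [0.04 0.04 0.01]
14.575 0.1435 [ 0.5279 -0.2572  0.1443] [-2.11  0.28  5.27] [ 0.1   0.31 -0.03]
```

The lugs touch the notch floor at TCP z 0.144, which puts the origin at about 62 mm. Now release and retreat.

```bash
python3 - <<'E'
from h import *
p=[.5277,-.257];q=down(np.radians(10.7-90))
bot.servo_line([*p,.1443],q,velocity=.03)
hand.move_gripper(.045)
o=get_obs();print(o['time_s'],o['gripper_width'],np.round(o['wrist_force'],2))
bot.servo_line([*p,.26],q,velocity=.15)
import pickle
d={}
d['w1']=cam('wrist','fin_w.png')
bot.reach([.45,-.02,.36],q)
bot.dwell(.5)
print(get_obs()['time_s'])
for n in('scene','side'):
    c=cam(n);d[n]=c
    im=c['frame'][130:290,190:380] if n=='scene' else c['frame'][110:290,220:410]
    cv2.imwrite(f'pics/fin_{n}.png',cv2.resize(im,None,fx=3.3,fy=3.3,interpolation=cv2.INTER_CUBIC)[:,:,::-1])
pickle.dump(d,open('d2.pkl','wb'))
for n in('scene','side'):
  for s,ct,mm in comps(redmask(d[n])):
    ys,xs=np.nonzero(mm);P=ray(d[n],np.c_[xs,ys],.148)
    w,v=np.linalg.eigh(np.cov(P[:,:2].T));e=v[:,1];print(n,ct.round(1),P.mean(0).round(4),np.degrees(np.arctan(e[1]/e[0])).round(1))
E
```

```text
15.2333 0.044934746790137696 [ 0.47  0.82 -0.82]
17.75
scene [313.1 130. ] [ 0.3968 -0.0015  0.148 ] -84.6
scene [237.3 173.6] [ 0.3606 -0.2787  0.148 ] 61.7
scene [281.1 201.9] [ 0.5288 -0.2575  0.148 ] 9.9
side [252.  164.9] [ 0.3824 -0.0539  0.148 ] -84.8
side [312.4 205.3] [ 0.5288 -0.2572  0.148 ] 11.4
side [215.3 230.9] [ 0.3374 -0.344   0.148 ] 65.0
```

View pics/fin_w.png

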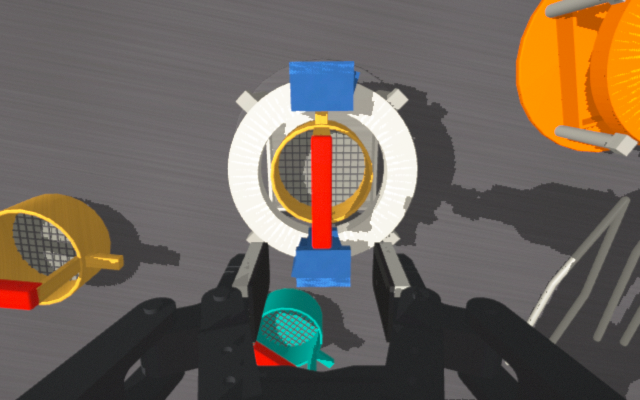

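View pics/fin_scene.png

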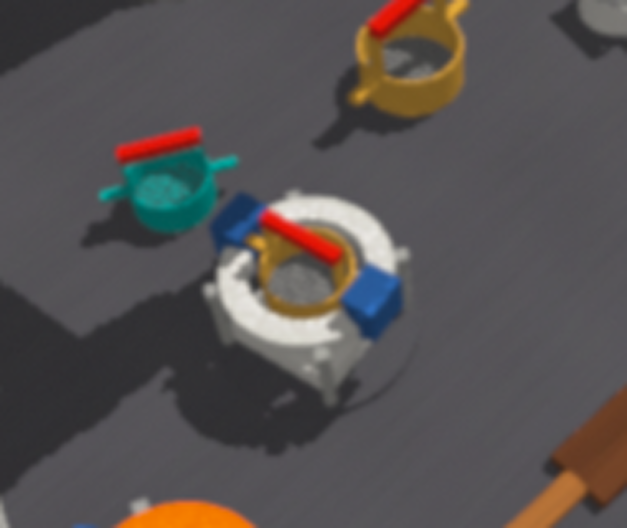

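View pics/fin_side.png

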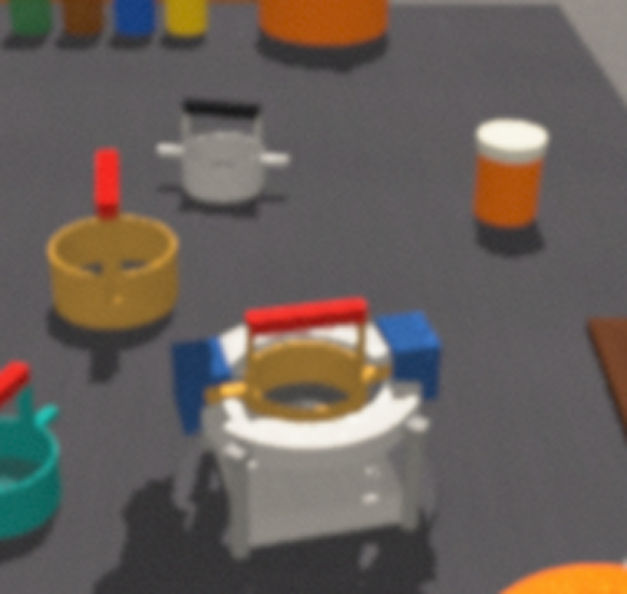

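```bash
python3 - <<'E'
from h import *
o=get_obs();print(o['time_s'],np.abs(o['joint_vel']).max())
hand_in()
E
```

```text
17.85 0.0018152329114636298
the job is handed in; nothing more can be done
```

The small brass sieve with the red handle is hanging locked in the white stand, and I handed the job in at 17.9 s. I lowered it onto the ledge 65° counter-clockwise of the stand's x axis, which it met at the expected height. I then twisted it clockwise under the hooks, lowered it 10 mm to the notch floor, let go and backed off.

**Last checks:**
- **Seating:** the lugs met the notch floor at TCP z 0.144, so the sieve origin is at about 62 mm.
- **Alignment:** the handle lies at 9.9° in the scene view and 11.4° in the side view, against a stand angle of 10.7°. Both views put it within about 1 mm of the stand centre.
- **Level and clear:** by eye it hangs level, and the arm was clear and still.
- **Bystanders:** the grey sieve and the jar look unmoved in the side view.
- **Forces:** the highest wrist force I read was about 16 N.

**Disagreement:** one early fit to the ring's inner edge gave a 50 mm radius instead of 53 mm. I used the outer-edge fit, which matched, and no other check failed or disagreed.

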